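# Sweep the whole tablets into the counting tray's trough and shut its lid

### The arm

A 6-joint arm with a two-finger parallel gripper is mounted at the origin on a cart in front of the work surface, level with it; the furniture and walls round the work are solid. World frame = base frame: x ahead of the robot, y to its left, z up, the work surface at z = 0. Lengths are in mm, angles in rad, forces in N, time in s.
With the tool pointing down it reaches from about 350 to 875 mm from the base axis. Payload 4.2 kg.
Tool frame: the origin (TCP) lies at the very end of the fingers, on their centre line; the grasp point (between the pads) lies 19 mm behind it; z points along the fingers, y is the line along which they close (so a half turn about z gives the same grasp; the last joint's range is limited). The gripper opens to 85 mm and grips with 20 to 120 N. Pads are 22 mm wide; open, the fingers measure 114 mm over their backs; the gripper's body (76 mm by 85 mm) begins 54 mm behind the grasp point. The pads swing forward as they close: fully open they stand 13 mm farther back than shut.
Start: joints at [1.569, 0.385, 0.008, 0, -1.194, -0.259], TCP at [161.127, 603.852, 231.312] pointing down, gripper open.
Joint ranges: [-3.14, 3.14], [-1.21, 2.06], [-1.07, 1.41], [-3.16, 2.05], [-2.99, -0.16], [-3.1, 3.1]. Speed limits (rad/s): [2.79, 2.79, 3.14, 3.14, 3.14, 3.14].

### API

Orientations are given as a unit quaternion [x, y, z, w].
In Python, from bench import arm, optics gives the robot as it stands. The module is installed in compiled form; this text tells all that it offers.
- The arm moves only by the tool step_arm, never from a script. Its argument "motion" is a list of rows, each an object with "dr": the turn, a rotation vector about the tool's x, y, z in units of 8 degrees (1.0 is 8 degrees), a list of three; "slide": the shift along the tool's x, y, z in mm, a list of three; "jaw": the finger opening in mm, from 0 to 85.4. A call has exactly 8 rows; each row is the pose to reach, as a shift and turn from the pose commanded when the call began, along the tool's axes at that moment; what a row does not reach only later rows make up. A row lasts 1/8 s, in which the tool goes at most 62.5 mm and 10.7 degrees, less where a joint would pass 70% of its speed; a pose out of reach is approached as far as the arm can. A call with a gripper value outside its range is refused whole. The fingers move at their own pace and stop on an object; the grip force is fixed at half the most. Time passes only in rows, so rows that repeat a pose let the fingers close, or fill a call up. It gives the time, the measured TCP pose, the force, the opening and the grip force at its end, in the units of the state.
- arm.read_state(): the state, without advancing time (a new reading comes with each control period).
- optics.get_image(name): name is "scene" or "top" or "wrist"; returns the picture (384x512x3 uint8, blue, green, red); there is no depth.
- optics.camera_info(name): a dict with "camera_matrix" (3x3 intrinsics, pixels), "view" (4x4, takes a point from world to camera coordinates); the wrist camera has in their place "T_tool_cam" (4x4, takes a point from camera to tool coordinates, whose origin is the TCP and whose axes are the flange's). Camera axes: x right, y up, looking along -z (the intrinsics and any distortion apply to the point x, -y, -z); pixel columns grow to the right and rows downward; lengths in mm; the calibration is good to about 2 mm. A picture is of the moment at which its call begins: read the wrist's pose just before it. camera_info takes no time and is no camera call.
- arm.job_done(): hands the job in; it is judged then, once.
The state is a dict: "clock": time; "joints": joint angles; "joint_vel": joint speeds; "joint_efforts": joint torques, N m; "position": TCP position; "ee_rot": TCP orientation; "contact_force": force on the tool from outside, world axes, zero at the start; "wrist_torque": the same for the moment, N m; "gripper_width": finger opening in mm; "grasp_force": force on a finger pad.
Only numpy, scipy, OpenCV 4.12 (cv2) and the standard library are available. Lean on these libraries where they do the work, as an engineer would, in place of code of your own. Each camera call takes 0.05 s, during which the arm holds its last target. There are 200 camera calls.

### The job

With your fingertips, sweep the three whole tablets across the deck of the counting tray and over its edge into the trough, leaving the two halves of the broken tablet lying on the deck. Then swing the trough's lid over and push it fully shut. Do not pick anything up, and leave the things standing round the tray alone.

Things in the scene. Friction and masses are not known exactly. Their poses are not given: they have to be found in the camera images.
- tray: grey-painted metal tablet counting tray, fixed, 228 (x) x 220 (y) x 34 mm: deck with a trough on its left. Origin: middle of its footprint, on the bench; z up; +y points across the deck to the trough (to the robot's left, turned up to 0.35 rad). A 4 mm rim, top 34 mm above the bench, runs round deck and trough, with a 40 mm pouring gap and spout in the -x side at the -y corner
- deck_edge (a point): middle of the edge where the deck drops into the trough (no lip, bright steel strip flush with the deck), at x 0, y +58, height 22 mm in the tray's frame; same axes as the tray. The flat deck reaches from here 164 mm back along -y to the rim and 110 mm either way along x, all at this height
- trough (a point): middle of the trough's floor, at x 0, y +82, height 6 mm in the tray's frame; same axes. The trough is 48 mm wide (y) and 220 mm long (x), floor 16 mm below the deck and 28 mm below the shut lid
- lid (a joint): hinge of the white plastic lid of the trough, along the top of the trough's outer wall: 0 = shut (lid flat over the trough), about 1.57 = standing upright, 2.05 = the stop, leaning outwards away from the deck. The hinge is stiff (0.02 N m, under 1 N at the edge), so the lid stays at any angle it is left at
- lid_hinge (a point): middle of the lid's hinge line, at x 0, y +110.5, height 36 mm in the tray's frame; the hinge line runs along the tray's x
- lid_edge (a point): middle of the lid's free edge, 57 mm from the hinge line. The lid is 222 mm long (along the tray's x), 3 mm thick and 57 to 61 mm wide (tab in the middle); a 10 mm flange stands square to it along the free edge, pointing down when shut, towards the deck when upright
- tablet_1_center (a point): centre of a whole round white tablet lying flat on the deck: disc 28 mm across, 9 mm thick, about 12 g, with a score line; the three whole tablets are alike
- tablet_2_center (a point): centre of a whole round white tablet lying flat on the deck: disc 28 mm across, 9 mm thick, about 12 g, with a score line; the three whole tablets are alike
- tablet_3_center (a point): centre of a whole round white tablet lying flat on the deck: disc 28 mm across, 9 mm thick, about 12 g, with a score line; the three whole tablets are alike
- half_1_center (a point): centre of mass, at half thickness, of one half of a broken white tablet lying flat on the deck: half disc of 14 mm radius (28 mm straight edge, 14 mm across), 9 mm thick; x axis points from the straight broken face to the round side
- half_2_center (a point): centre of mass, at half thickness, of one half of a broken white tablet lying flat on the deck: half disc of 14 mm radius (28 mm straight edge, 14 mm across), 9 mm thick; x axis points from the straight broken face to the round side
- tweezers: steel tweezers lying on the bench beside the right end of the tray, 16 x 154 x 9 mm, loose; origin under its middle, on the bench. Leave alone
- pen: marker pen lying on the bench between tray and robot, 17 x 135 x 16 mm, loose; origin under its middle, on the bench. Leave alone
- beaker: small empty glass beaker standing behind the tray, 53 x 53 x 64 mm, loose; origin under its middle, on the bench. Leave alone
- dropper_bottle: amber dropper bottle standing at the back left beside the jar, 37 x 37 x 102 mm, loose; origin under its middle, on the bench. Leave alone
- matchbox: matchbox lying behind the tray, 36 x 53 x 15 mm, loose; origin under its middle, on the bench. Leave alone
- cream_jar: white porcelain jar with lid standing at the back left, 63 x 63 x 86 mm, loose; origin under its middle, on the bench. Leave alone
- petri_3: closed petri dish lying to the left of the tray, 91 x 91 x 16 mm, loose; origin under its middle, on the bench. Leave alone

How it is judged (in metres and radians):
On the way, in this order (a step that is already met when the one before it is completed fails the run):
1. all three whole tablets are down in the trough, both halves on the deck, and the lid still open (y of tablet_1_center in the frame of tray between 0.06 and 0.108 m and z of each of tablet_1_center, tablet_2_center, tablet_3_center in the frame of tray below 0.03 m and x of tablet_1_center in the frame of tray between -0.112 and 0.112 m and y of tablet_2_center in the frame of tray between 0.06 and 0.108 m and x of tablet_2_center in the frame of tray between -0.112 and 0.112 m and y of tablet_3_center in the frame of tray between 0.06 and 0.108 m and x of tablet_3_center in the frame of tray between -0.112 and 0.112 m and y of half_1_center in the frame of tray between -0.108 and 0.055 m and z of half_1_center in the frame of tray between 0.022 and 0.042 m and x of half_1_center in the frame of tray between -0.112 and 0.112 m and y of half_2_center in the frame of tray between -0.108 and 0.055 m and z of half_2_center in the frame of tray between 0.022 and 0.042 m and x of half_2_center in the frame of tray between -0.112 and 0.112 m and value of joint lid above 0.6 rad), for 0.2 s.
2. the lid is shut over them (value of joint lid below 0.12 rad), for 0.2 s.
At the end, for the whole second after the job is handed in: The three whole tablets lie in the trough, both broken halves lie on the deck, all at rest, and the lid is shut to within 0.12 rad (7 degrees, about 7 mm at its edge) (y of tablet_1_center in the frame of tray between 0.06 and 0.108 m and z of each of tablet_1_center, tablet_2_center, tablet_3_center in the frame of tray below 0.03 m and x of tablet_1_center in the frame of tray between -0.112 and 0.112 m and y of tablet_2_center in the frame of tray between 0.06 and 0.108 m and x of tablet_2_center in the frame of tray between -0.112 and 0.112 m and y of tablet_3_center in the frame of tray between 0.06 and 0.108 m and x of tablet_3_center in the frame of tray between -0.112 and 0.112 m and y of half_1_center in the frame of tray between -0.108 and 0.055 m and z of half_1_center in the frame of tray between 0.022 and 0.042 m and x of half_1_center in the frame of tray between -0.112 and 0.112 m and y of half_2_center in the frame of tray between -0.108 and 0.055 m and z of half_2_center in the frame of tray between 0.022 and 0.042 m and x of half_2_center in the frame of tray between -0.112 and 0.112 m and linear speed of each of tablet_1, tablet_2, tablet_3, half_1, half_2 below 0.03 m/s and value of joint lid below 0.12 rad); the robot touches nothing.
It fails at once if a tablet or half is lifted (its centre more than about 23 mm above where it lies on the deck) (height (world z) of any of tablet_1_center, tablet_2_center, tablet_3_center, half_1_center, half_2_center above 0.05 m).
It fails at once if a bystander is moved more than 25 mm or knocked over (distance of any of tweezers, pen, beaker, dropper_bottle, matchbox, cream_jar, petri_3 from where it was at the start of the episode above 0.025 m or angle between any of tweezers, beaker, dropper_bottle, matchbox, cream_jar, petri_3's own z axis and vertical above 0.5 rad).
It also fails if it takes over 51 s, if anything falls off the work surface, if the arm or the gripper's body presses on something with over 40 N, if the wrist force passes 120 N, or if a joint passes its speed limit or range.

## Working session

There is one attempt and no reset: what is moved stays moved. The work goes in short steps, Python scripts to look and compute and a tool call to move; the robot and the scene stay as the last step left them, time stands still between calls to the robot, and variables do not carry over. Pictures are saved under pics/ and viewed, at most 10 in all, crops included, and the job is handed in when it is done.

Besides the shell and the picture viewer there is one more tool, called after ">>>" by a JSON object that holds its "op" and its "data", one argument or row to a line. step_arm: Moves the arm, as the interface text tells. Its arguments: {"type":"object","properties":{"motion":{"type":"array","items":{"type":"object","properties":{"dr":{"type":"array","items":{"type":"number"}},"slide":{"type":"array","items":{"type":"number"}},"jaw":{"type":"number"}}}}},"required":["motion"]}

```bash
mkdir -p pics; python3 - <<'E'
from bench import arm, optics
import cv2
s=arm.read_state()
print({k:s[k] for k in('clock','position','ee_rot','gripper_width')})
for n in('top','scene'):
    cv2.imwrite(f'pics/{n}0.png',optics.get_image(n)); i=optics.camera_info(n); print(n,i)
print(optics.camera_info('wrist'))
E
```

```text
{'clock': 0.0, 'position': array([160.99818039, 603.29614797, 230.23001589]), 'ee_rot': array([ 9.91496454e-01, -1.30129085e-01, -9.19982951e-05,  1.09277647e-03]), 'gripper_width': 85.45222201821477}
top {'camera_matrix': array([[380.16581176,   0.        , 255.41016685],
       [  0.        , 380.16581176, 191.40692276],
       [  0.        ,   0.        ,   1.        ]]), 'view': array([[-1.29552609e-02, -9.99899230e-01, -5.80443085e-03,
         4.84947638e+01],
       [ 9.97899200e-01, -1.32974222e-02,  6.34063445e-02,
        -5.61154732e+02],
       [-6.34771390e-02, -4.97079117e-03,  9.97970913e-01,
        -8.59846143e+02],
       [ 0.00000000e+00,  0.00000000e+00,  0.00000000e+00,
         1.00000000e+00]])}
scene {'camera_matrix': array([[431.65574006,   0.        , 253.9182212 ],
       [  0.        , 431.65574006, 201.02545171],
       [  0.        ,   0.        ,   1.        ]]), 'view': array([[ 8.88311645e-01, -4.59165390e-01, -8.34059937e-03,
        -4.75441834e+02],
       [ 3.45311129e-01,  6.55853042e-01,  6.71280129e-01,
        -2.50502676e+02],
       [-3.02758395e-01, -5.99186057e-01,  7.41156814e-01,
        -9.20157986e+02],
       [ 0.00000000e+00,  0.00000000e+00,  0.00000000e+00,
         1.00000000e+00]])}
{'camera_matrix': array([[294.3377601 ,   0.        , 254.83510024],
       [  0.        , 294.3377601 , 189.96367609],
       [  0.        ,   0.        ,   1.        ]]), 'T_tool_cam': array([[ 1.24409748e-03,  9.61636200e-01,  2.74325118e-01,
         6.99715835e+01],
       [ 9.99999132e-01, -1.31542232e-03,  7.60459724e-05,
        -6.89330766e-01],
       [ 4.33981943e-04,  2.74324786e-01, -9.61637002e-01,
        -1.41990849e+02],
       [ 0.00000000e+00,  0.00000000e+00,  0.00000000e+00,
         1.00000000e+00]])}
```

View pics/top0.png

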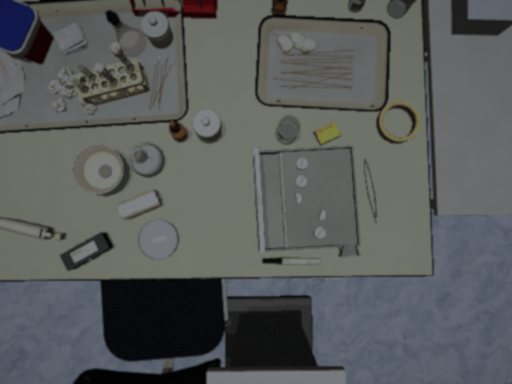

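View pics/scene0.png

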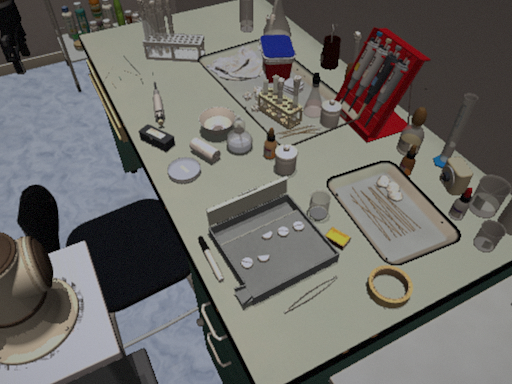

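The top view shows the tray around (306,198) px, with the trough on its left at columns 260–283. The whole tablets are at about (302,163), (301,181) and (320,232), and the halves at (299,198) and (322,214). The pen is below the tray at (290,261), and the lid stands open at the left.

```bash
cat > h.py <<'E'
import numpy as np, cv2
from bench import arm, optics
from scipy.spatial.transform import Rotation as R
def cam(n,s=None):
    i=optics.camera_info(n); K=i['camera_matrix']
    if n=='wrist':
        T=np.eye(4); T[:3,:3]=R.from_quat(s['ee_rot']).as_matrix(); T[:3,3]=s['position']
        return K,T@i['T_tool_cam']
    return K,np.linalg.inv(i['view'])
def ray(K,C,px,z):
    d=np.array([(px[0]-K[0,2])/K[0,0],-(px[1]-K[1,2])/K[1,1],-1]); d=C[:3,:3]@d; o=C[:3,3]
    return (o+d*(z-o[2])/d[2])
E
python3 - <<'E'
from h import *
im=cv2.imread('pics/top0.png'); K,C=cam('top')
g=cv2.cvtColor(im,cv2.COLOR_BGR2GRAY)
for nm,p,z in [('c1',(255,150),34),('c2',(352,148),34),('c3',(357,245),34),('c4',(262,250),34),('edge_t',(281,152),22),('edge_b',(286,247),22)]: print(nm,ray(K,C,p,z).round())
m=(g>150).astype(np.uint8); m[:, :288]=0; m[:,350:]=0; m[:152]=0; m[246:]=0
print(g[170:240,290:340].max(), np.median(g[170:240,290:340]))
n,l,st,ce=cv2.connectedComponentsWithStats(m)
for i in range(1,n): print(st[i],ce[i].round(1),ray(K,C,ce[i],31).round())
c=im[135:275,235:385]; cv2.imwrite('pics/topc.png',cv2.resize(c,None,fx=4,fy=4,interpolation=cv2.INTER_CUBIC))
E
```

```text
c1 [655.  41.  34.]
c2 [ 657. -180.   34.]
c3 [ 437. -185.   34.]
c4 [429.  28.  34.]
edge_t [652. -19.  22.]
edge_b [434. -27.  22.]
129 96.0
```

View pics/topc.png

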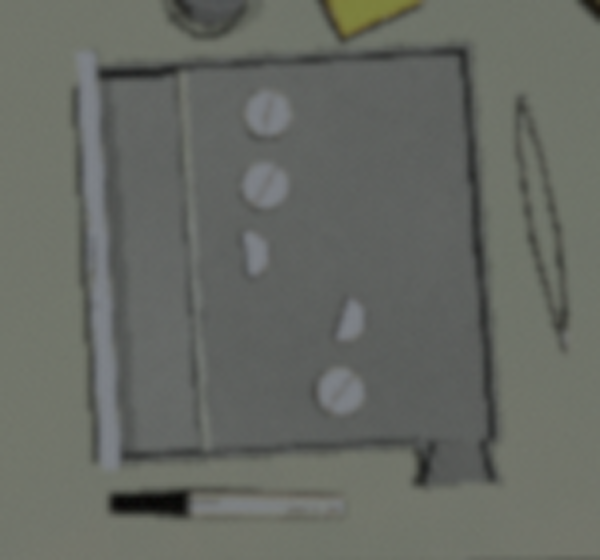

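The crop (4x, offset (235,135)) shows the tablets at (267,113), (265,185) and (340,390), and the halves at (257,254) and (350,320). The deck edge strip runs from (183,72) to (207,447), and the upright lid is a white bar from (87,55) to (110,465).

```bash
cat >> h.py <<'E'
def top_blobs(im,th=112):
    g=cv2.GaussianBlur(cv2.cvtColor(im,cv2.COLOR_BGR2GRAY),(3,3),0)
    m=(g>th).astype(np.uint8); m[:, :287]=0; m[:,350:]=0; m[:152]=0; m[243:]=0
    n,l,st,ce=cv2.connectedComponentsWithStats(m)
    return [(st[i][4],ce[i]) for i in range(1,n) if st[i][4]>8]
E
python3 - <<'E'
from h import *
im=cv2.imread('pics/top0.png'); K,C=cam('top')
f=lambda p:(235+p[0]/4-.4,135+p[1]/4-.4)
a,b=ray(K,C,f((183,72)),22),ray(K,C,f((207,447)),22)
ux=(a-b)[:2]; L=np.hypot(*ux); yaw=np.arctan2(ux[1],ux[0]); ux/=L; uy=np.array([-ux[1],ux[0]])
org=(a+b)[:2]/2-58*uy
print('L',L,'yaw',yaw,'org',org,a,b)
for ar,c in top_blobs(im):
    p=ray(K,C,c,29)[:2]; print(ar,c.round(1),p.round(1),'tray',(p-org)@ux,(p-org)@uy)
print('tool yaw',R.from_quat(arm.read_state()['ee_rot']).as_matrix().round(3))
E
```

```text
L 215.62172406879066 yaw 0.04624701259755088 org [545.61444967 -80.65727011] [650.62866939 -17.73513068  22.        ] [435.2374886  -27.70343703  22.        ]
88 [301.6 162.6] [625.6 -65.6] tray 80.64402611539023 11.358455117396858
91 [300.9 180.6] [584.3 -63.2] tray 39.41215779322109 15.700587722601664
38 [298.7 197.6] [545.6 -57.3] tray 1.058305865572194 23.334556819392404
35 [322.6 215. ] [ 505.4 -110.7] tray -41.574856204529546 -28.10812345522605
90 [319.8 232.2] [ 466.5 -103.5] tray -80.04610036604899 -19.127809629697474
tool yaw [[ 0.966 -0.258 -0.   ]
 [-0.258 -0.966 -0.002]
 [ 0.     0.002 -1.   ]]
```

>>> {"op": "step_arm", "data": {
  "motion": [
    {"dr": [0,0,-1],"slide": [70,70,0],"jaw": 40},
    {"dr": [0,0,-2.2],"slide": [140,140,0],"jaw": 0},
    {"dr": [0,0,-2.2],"slide": [210,210,0],"jaw": 0},
    {"dr": [0,0,-2.2],"slide": [280,285,0],"jaw": 0},
    {"dr": [0,0,-2.2],"slide": [350,355,0],"jaw": 0},
    {"dr": [0,0,-2.2],"slide": [420,430,0],"jaw": 0},
    {"dr": [0,0,-2.2],"slide": [490,500,0],"jaw": 0},
    {"dr": [0,0,-2.2],"slide": [548,561,20],"jaw": 0}
  ]
}}

```text
clock: 1.1
position: [408.1, 167.1, 227.9]
ee_rot: [1.0, 0.024, 0.0, -0.0]
contact_force: [0.9, 0.8, 0.1]
gripper_width: -0.3
grasp_force: 0.0
```

>>> {"op": "step_arm", "data": {
  "motion": [
    {"dr": [0,0,0],"slide": [0,0,0],"jaw": 0},
    {"dr": [0,0,0],"slide": [0,0,0],"jaw": 0},
    {"dr": [0,0,0],"slide": [0,0,0],"jaw": 0},
    {"dr": [0,0,0],"slide": [0,0,0],"jaw": 0},
    {"dr": [0,0,0],"slide": [0,0,0],"jaw": 0},
    {"dr": [0,0,0],"slide": [0,0,0],"jaw": 0},
    {"dr": [0,0,0],"slide": [0,0,0],"jaw": 0},
    {"dr": [0,0,0],"slide": [0,0,0],"jaw": 0}
  ]
}}

```text
clock: 2.1
position: [407.5, 168.9, 227.7]
ee_rot: [1.0, 0.023, 0.0, -0.0]
contact_force: [0.4, -0.2, 0.4]
gripper_width: -0.2
grasp_force: 0.0
```

>>> {"op": "step_arm", "data": {
  "motion": [
    {"slide": [30,60,0],"jaw": 0},
    {"slide": [60,115,0],"jaw": 0},
    {"slide": [85,165,0],"jaw": 0},
    {"slide": [110,215,20],"jaw": 0},
    {"slide": [127,256,50],"jaw": 0},
    {"slide": [127,256,60],"jaw": 0},
    {"slide": [127,256,60],"jaw": 0},
    {"slide": [127,256,60],"jaw": 0}
  ]
}}

```text
$.motion[0]: bad value
```

```bash
python3 - <<'E'
from h import *
s=arm.read_state(); print(s['clock'],s['position'],s['ee_rot'])
cv2.imwrite('pics/w1.png',optics.get_image('wrist')); np.savez('w1',p=s['position'],q=s['ee_rot'])
E
```

```text
2.1 [407.46803355 168.91357107 227.72098437] [ 9.99729777e-01  2.32459106e-02  2.71508440e-05 -5.95649661e-07]
```

View pics/w1.png

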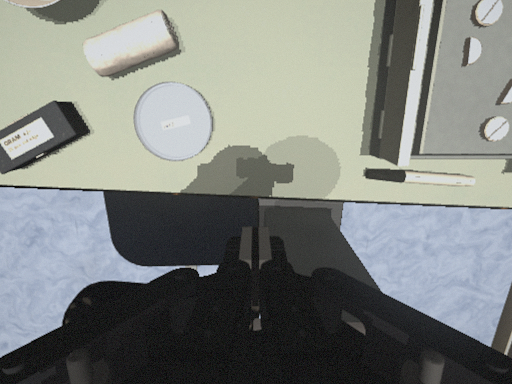

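The move was refused because the rows had no "dr". The view from the old pose shows the petri dish at (173,120), with the tray only at the right edge.

>>> {"op": "step_arm", "data": {
  "motion": [
    {"dr": [0,0,0],"slide": [30,60,0],"jaw": 0},
    {"dr": [0,0,0],"slide": [60,115,0],"jaw": 0},
    {"dr": [0,0,0],"slide": [85,165,0],"jaw": 0},
    {"dr": [0,0,0],"slide": [110,215,20],"jaw": 0},
    {"dr": [0,0,0],"slide": [127,256,50],"jaw": 0},
    {"dr": [0,0,0],"slide": [127,256,60],"jaw": 0},
    {"dr": [0,0,0],"slide": [127,256,60],"jaw": 0},
    {"dr": [0,0,0],"slide": [127,256,60],"jaw": 0}
  ]
}}

```text
clock: 3.15
position: [546.6, -80.1, 168.8]
ee_rot: [1.0, 0.024, 0.001, 0.0]
contact_force: [0.1, 0.2, 0.6]
gripper_width: 0.2
grasp_force: 0.0
```

```bash
python3 - <<'E'
from h import *
s=arm.read_state(); print(s['clock'],s['position'],s['ee_rot'])
cv2.imwrite('pics/w2.png',optics.get_image('wrist')); np.savez('w2',p=s['position'],q=s['ee_rot'])
E
```

```text
3.15 [546.59122294 -80.10907434 168.83987091] [9.99711768e-01 2.39881230e-02 9.74282057e-04 2.80038027e-05]
```

View pics/w2.png

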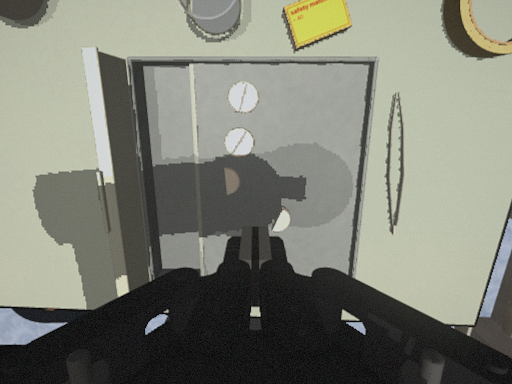

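The wrist view shows tablets 1 and 2 at (243,97) and (239,142). The halves are at (231,181) and (283,218), the edge strip runs from (193,66) to (201,262), and tablet 3 is hidden behind the gripper.

```bash
python3 - <<'E'
from h import *
d=np.load('w2.npz'); K,C=cam('wrist',dict(position=d['p'],ee_rot=d['q']))
a,b=ray(K,C,(193.5,66),22),ray(K,C,(201.5,262),22); v=a-b; print('edge',a,b,np.arctan2(v[1],v[0]))
ux=np.array([.9989,.046]);uy=np.array([-.046,.9989]);org=np.array([545.6,-80.7])
def tr(p): return ((p[:2]-org)@ux).round(1),((p[:2]-org)@uy).round(1)
print('edge tray',tr(a),tr(b))
im=cv2.imread('pics/w2.png');g=cv2.cvtColor(im,cv2.COLOR_BGR2GRAY)
m=(g>165).astype(np.uint8); n,l,st,ce=cv2.connectedComponentsWithStats(m)
for i in range(1,n):
    if 205<ce[i][0]<340 and 75<ce[i][1]<230 and st[i][4]>30: print(st[i],ce[i],tr(ray(K,C,ce[i],31)))
for q in [(231,181),(137,61),(376,61)]: print(q,tr(ray(K,C,q,31)))
# lid free edge: white strip; heights
for q in [(92,50),(128,60),(125,300)]: print(q,tr(ray(K,C,q,93)),tr(ray(K,C,q,34)))
E
```

```text
edge [649.23302199 -18.527193    22.        ] [449.82662586 -25.79319077  22.        ] 0.03642202400330629
edge tray (np.float64(106.4), np.float64(57.3)) (np.float64(-93.1), np.float64(59.3))
[    0     0   512   324 73553] [273.9124169  135.83254252] (np.float64(44.6), np.float64(-16.7))
[ 155   64  165   99 7883] [227.03209438 101.02638589] (np.float64(75.8), np.float64(26.6))
[272 210  18  22 236] [281.83474576 221.5       ] (np.float64(-41.7), np.float64(-26.6))
(231, 181) (np.float64(0.7), np.float64(24.4))
(137, 61) (np.float64(109.2), np.float64(105.1))
(376, 61) (np.float64(109.9), np.float64(-105.1))
(92, 50) (np.float64(107.5), np.float64(111.9)) (np.float64(117.4), np.float64(141.8))
(128, 60) (np.float64(101.3), np.float64(88.2)) (np.float64(109.6), np.float64(111.7))
(125, 300) (np.float64(-89.6), np.float64(112.5)) (np.float64(-133.0), np.float64(142.6))
```

>>> {"op": "step_arm", "data": {
  "motion": [
    {"dr": [0,0,0],"slide": [50,20,20],"jaw": 0},
    {"dr": [0,0,0],"slide": [80,29,60],"jaw": 0},
    {"dr": [0,0,0],"slide": [80,29,100],"jaw": 0},
    {"dr": [0,0,0],"slide": [80,29,125],"jaw": 0},
    {"dr": [0,0,0],"slide": [80,29,138],"jaw": 0},
    {"dr": [0,0,0],"slide": [80,29,143],"jaw": 0},
    {"dr": [0,0,0],"slide": [80,29,143],"jaw": 0},
    {"dr": [0,0,0],"slide": [80,29,143],"jaw": 0}
  ]
}}

```text
clock: 4.2
position: [628.3, -106.1, 26.1]
ee_rot: [1.0, 0.023, 0.001, 0.0]
contact_force: [0.8, 0.1, 0.4]
gripper_width: 0.3
grasp_force: 0.0
```

>>> {"op": "step_arm", "data": {
  "motion": [
    {"dr": [0,0,0],"slide": [-1,-10,0],"jaw": 0},
    {"dr": [0,0,0],"slide": [-1,-20,0],"jaw": 0},
    {"dr": [0,0,0],"slide": [-1,-30,0],"jaw": 0},
    {"dr": [0,0,0],"slide": [-1,-40,0],"jaw": 0},
    {"dr": [0,0,0],"slide": [-1,-50,0],"jaw": 0},
    {"dr": [0,0,0],"slide": [-1,-59,0],"jaw": 0},
    {"dr": [0,0,0],"slide": [-1,-68,0],"jaw": 0},
    {"dr": [0,0,0],"slide": [-1,-75,0],"jaw": 0}
  ]
}}

```text
clock: 5.2
position: [623.0, -30.8, 24.7]
ee_rot: [1.0, 0.023, -0.0, -0.0]
contact_force: [-0.3, -0.5, -0.1]
gripper_width: 0.1
grasp_force: 0.1
```

```bash
python3 - <<'E'
from h import *
s=arm.read_state(); print(s['clock'],s['position'],s['contact_force'])
a=optics.get_image('top')[140:260,240:370]; a=cv2.resize(a,None,fx=4,fy=4); b=cv2.resize(optics.get_image('wrist'),None,fx=.5,fy=.5)
o=np.zeros((480,520+256,3),np.uint8); o[:,:520]=a; o[:192,520:]=b; cv2.imwrite('pics/c3.png',o)
E
```

```text
5.2 [622.95482651 -30.75139934  24.70352732] [-0.26989377 -0.49458267 -0.05320389]
```

View pics/c3.png

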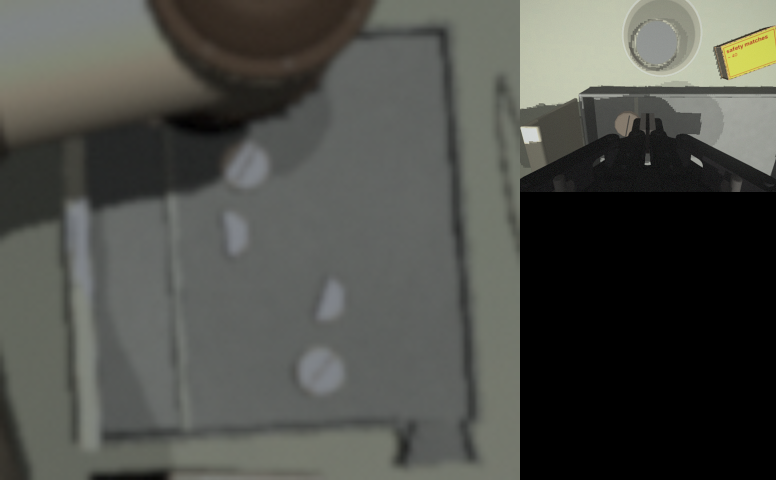

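The tablet sits at wrist px (214,248), just ahead of the fingertip and about 22 mm past it, at the drop. I'll push 10 mm further to clear it, then look.

>>> {"op": "step_arm", "data": {
  "motion": [
    {"dr": [0,0,0],"slide": [0,-4,0],"jaw": 0},
    {"dr": [0,0,0],"slide": [0,-8,0],"jaw": 0},
    {"dr": [0,0,0],"slide": [0,-10,0],"jaw": 0},
    {"dr": [0,0,0],"slide": [0,10,0],"jaw": 0},
    {"dr": [0,0,0],"slide": [0,25,-20],"jaw": 0},
    {"dr": [0,0,0],"slide": [-20,50,-50],"jaw": 0},
    {"dr": [0,0,0],"slide": [-40,72,-50],"jaw": 0},
    {"dr": [0,0,0],"slide": [-40,72,-50],"jaw": 0}
  ]
}}

```text
clock: 6.3
position: [584.8, -107.3, 75.1]
ee_rot: [1.0, 0.021, -0.0, -0.0]
contact_force: [0.7, 0.2, 0.6]
gripper_width: -0.4
grasp_force: 0.0
```

```bash
python3 - <<'E'
from h import *
s=arm.read_state(); print(s['clock'],s['position'],s['contact_force'])
b=optics.get_image('wrist')[:300]; cv2.imwrite('pics/w4.png',b); np.savez('w4',p=s['position'],q=s['ee_rot'])
E
```

```text
6.3 [ 584.81819451 -107.34821446   75.05417978] [0.67773573 0.22792623 0.58935592]
```

View pics/w4.png

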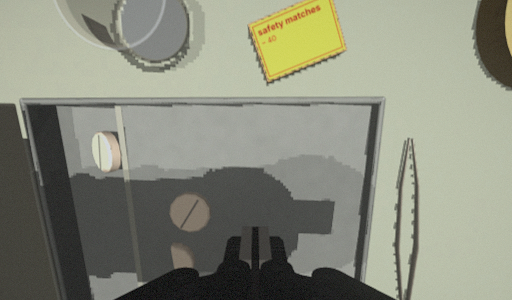

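Tablet 1 lies tilted in the trough at (105,152), leaning on the step. Its y is about 68 and it is well below 30 mm, so that one is fine. Tablet 2 is at (189,212), where I expected it.

>>> {"op": "step_arm", "data": {
  "motion": [
    {"dr": [0,0,0],"slide": [1,0,25],"jaw": 0},
    {"dr": [0,0,0],"slide": [1,0,44],"jaw": 0},
    {"dr": [0,0,0],"slide": [1,0,50],"jaw": 0},
    {"dr": [0,0,0],"slide": [1,-2,50],"jaw": 0},
    {"dr": [0,0,0],"slide": [1,-12,50],"jaw": 0},
    {"dr": [0,0,0],"slide": [1,-22,50],"jaw": 0},
    {"dr": [0,0,0],"slide": [1,-32,50],"jaw": 0},
    {"dr": [0,0,0],"slide": [1,-42,50],"jaw": 0}
  ]
}}

```text
clock: 7.35
position: [585.5, -62.2, 25.0]
ee_rot: [1.0, 0.023, 0.0, -0.0]
contact_force: [0.2, -0.7, 0.1]
gripper_width: -0.2
grasp_force: 0.1
```

>>> {"op": "step_arm", "data": {
  "motion": [
    {"dr": [0,0,0],"slide": [0,-10,0],"jaw": 0},
    {"dr": [0,0,0],"slide": [0,-20,0],"jaw": 0},
    {"dr": [0,0,0],"slide": [0,-30,0],"jaw": 0},
    {"dr": [0,0,0],"slide": [0,-38,0],"jaw": 0},
    {"dr": [0,0,0],"slide": [0,-43,0],"jaw": 0},
    {"dr": [0,0,0],"slide": [0,-43,0],"jaw": 0},
    {"dr": [0,0,0],"slide": [0,-10,-15],"jaw": 0},
    {"dr": [0,0,0],"slide": [0,25,-55],"jaw": 0}
  ]
}}

```text
clock: 8.35
position: [584.9, -88.8, 78.2]
ee_rot: [1.0, 0.023, -0.003, 0.0]
contact_force: [0.5, -0.1, 0.3]
gripper_width: -0.0
grasp_force: 0.0
```

>>> {"op": "step_arm", "data": {
  "motion": [
    {"dr": [0,0,0],"slide": [-30,12,-10],"jaw": 0},
    {"dr": [0,0,0],"slide": [-60,24,-20],"jaw": 0},
    {"dr": [0,0,0],"slide": [-90,37,-20],"jaw": 0},
    {"dr": [0,0,0],"slide": [-119,49,-20],"jaw": 0},
    {"dr": [0,0,0],"slide": [-119,49,-10],"jaw": 0},
    {"dr": [0,0,0],"slide": [-119,49,-5],"jaw": 0},
    {"dr": [0,0,0],"slide": [-119,49,-5],"jaw": 0},
    {"dr": [0,0,0],"slide": [-119,49,-5],"jaw": 0}
  ]
}}

```text
clock: 9.35
position: [470.7, -142.3, 84.6]
ee_rot: [1.0, 0.023, -0.0, 0.0]
contact_force: [0.1, -0.4, 0.4]
gripper_width: -0.0
grasp_force: 0.0
```

```bash
python3 - <<'E'
from h import *
s=arm.read_state(); print(s['clock'],s['position'],s['contact_force'])
b=optics.get_image('wrist')[:260]; a=optics.get_image('top')[140:260,250:370]; a=cv2.resize(a,(260,260))
cv2.imwrite('pics/w5.png',np.hstack([b,a]))
E
```

```text
9.35 [ 470.66674163 -142.32105054   84.56528868] [ 0.0897667  -0.40297919  0.39808797]
```

View pics/w5.png

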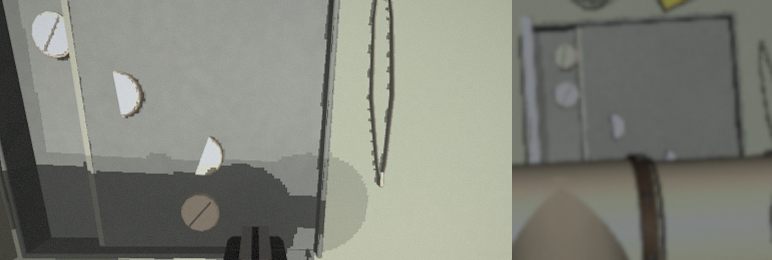

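Tablets 1 and 2 are both in the trough, left of the strip in the top inset at (565,55) and (567,94). Both halves are untouched. Tablet 3 is at wrist px (200,212).

```bash
python3 - <<'E'
from h import *
K,C=cam('wrist',dict(position=[470.7,-142.3,84.6],ee_rot=[.99974,.023,0,0]))
ux=np.array([.9989,.046]);uy=np.array([-.046,.9989]);org=np.array([545.6,-80.7])
for n,q in [('t3',(200,212)),('h2',(209,158)),('edge',(96,212))]:
    p=ray(K,C,q,31 if n!='edge' else 22)[:2]-org; print(n,p@ux,p@uy)
E
```

```text
t3 -79.48192218325889 -18.814351412896134
h2 -41.01614520282067 -26.763824331528202
edge -82.88981415136185 59.77089117414834
```

Tablet 3 is at (-80,-19) in the tray frame, as measured before. Now I'll descend and sweep.

>>> {"op": "step_arm", "data": {
  "motion": [
    {"dr": [0,0,0],"slide": [-2,0,30],"jaw": 0},
    {"dr": [0,0,0],"slide": [-2,0,52],"jaw": 0},
    {"dr": [0,0,0],"slide": [-2,0,59],"jaw": 0},
    {"dr": [0,0,0],"slide": [-2,-2,59],"jaw": 0},
    {"dr": [0,0,0],"slide": [-2,-12,59],"jaw": 0},
    {"dr": [0,0,0],"slide": [-2,-22,59],"jaw": 0},
    {"dr": [0,0,0],"slide": [-2,-32,59],"jaw": 0},
    {"dr": [0,0,0],"slide": [-2,-42,59],"jaw": 0}
  ]
}}

```text
clock: 10.45
position: [466.1, -99.8, 26.0]
ee_rot: [1.0, 0.023, 0.0, -0.0]
contact_force: [0.2, 0.2, 0.9]
gripper_width: 0.5
grasp_force: 0.1
```

>>> {"op": "step_arm", "data": {
  "motion": [
    {"dr": [0,0,0],"slide": [0,-10,0],"jaw": 0},
    {"dr": [0,0,0],"slide": [0,-20,0],"jaw": 0},
    {"dr": [0,0,0],"slide": [0,-30,0],"jaw": 0},
    {"dr": [0,0,0],"slide": [0,-40,0],"jaw": 0},
    {"dr": [0,0,0],"slide": [0,-49,0],"jaw": 0},
    {"dr": [0,0,0],"slide": [0,-58,0],"jaw": 0},
    {"dr": [0,0,0],"slide": [0,-66,0],"jaw": 0},
    {"dr": [0,0,0],"slide": [0,-72,0],"jaw": 0}
  ]
}}

```text
clock: 11.45
position: [462.7, -28.3, 25.7]
ee_rot: [1.0, 0.023, -0.0, 0.0]
contact_force: [0.2, 0.0, 0.9]
gripper_width: -0.3
grasp_force: 0.1
```

>>> {"op": "step_arm", "data": {
  "motion": [
    {"dr": [0,0,0],"slide": [0,0,0],"jaw": 0},
    {"dr": [0,0,0],"slide": [0,20,0],"jaw": 0},
    {"dr": [0,0,0],"slide": [0,45,-50],"jaw": 0},
    {"dr": [0,0,0],"slide": [0,45,-110],"jaw": 0},
    {"dr": [0,0,0],"slide": [0,45,-160],"jaw": 0},
    {"dr": [0,0,0],"slide": [-10,50,-175],"jaw": 0},
    {"dr": [0,0,0],"slide": [-10,50,-175],"jaw": 0},
    {"dr": [0,0,0],"slide": [-10,50,-175],"jaw": 0}
  ]
}}

```text
clock: 12.45
position: [453.9, -79.3, 199.1]
ee_rot: [1.0, 0.023, -0.002, 0.0]
contact_force: [0.6, -0.4, 0.1]
gripper_width: 0.1
grasp_force: 0.0
```

```bash
python3 - <<'E'
from h import *
s=arm.read_state(); print(s['clock'],s['position'],s['contact_force'])
b=optics.get_image('wrist')[:300]; a=optics.get_image('scene')[150:330,170:350]; a=cv2.resize(a,(280,300))
cv2.imwrite('pics/w6.png',np.hstack([b,a]))
E
```

```text
12.45 [453.94090945 -79.2791205  199.07421076] [ 0.63682518 -0.36828509  0.12043313]
```

View pics/w6.png

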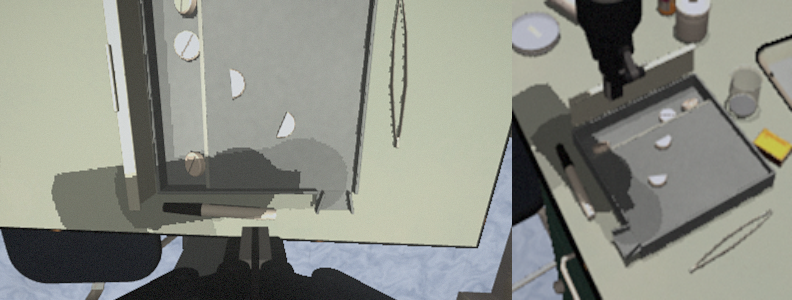

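All three whole tablets are in the trough: wrist px (185,3), (187,45) and (195,163), all left of the strip. Both halves are on the deck at (237,84) and (286,125), and the lid is still upright. Next I'll go behind the lid.

>>> {"op": "step_arm", "data": {
  "motion": [
    {"dr": [0,0,0],"slide": [30,-50,0],"jaw": 0},
    {"dr": [0,0,0],"slide": [60,-98,0],"jaw": 0},
    {"dr": [0,0,0],"slide": [88,-140,0],"jaw": 0},
    {"dr": [0,0,0],"slide": [91,-146,20],"jaw": 0},
    {"dr": [0,0,0],"slide": [91,-146,70],"jaw": 0},
    {"dr": [0,0,0],"slide": [91,-146,110],"jaw": 0},
    {"dr": [0,0,0],"slide": [91,-146,124],"jaw": 0},
    {"dr": [0,0,0],"slide": [91,-146,124],"jaw": 0}
  ]
}}

```text
clock: 13.55
position: [539.0, 70.7, 75.8]
ee_rot: [1.0, 0.023, -0.001, 0.001]
contact_force: [0.9, -0.3, 0.5]
gripper_width: -0.1
grasp_force: 0.0
```

>>> {"op": "step_arm", "data": {
  "motion": [
    {"dr": [0,0,0],"slide": [0,10,0],"jaw": 0},
    {"dr": [0,0,0],"slide": [0,20,0],"jaw": 0},
    {"dr": [0,0,0],"slide": [0,30,0],"jaw": 0},
    {"dr": [0,0,0],"slide": [0,38,0],"jaw": 0},
    {"dr": [0,0,0],"slide": [0,45,0],"jaw": 0},
    {"dr": [0,0,0],"slide": [0,51,1],"jaw": 0},
    {"dr": [0,0,0],"slide": [0,56,3],"jaw": 0},
    {"dr": [0,0,0],"slide": [0,60,6],"jaw": 0}
  ]
}}

```text
clock: 14.55
position: [542.0, 10.7, 70.5]
ee_rot: [1.0, 0.023, -0.0, 0.0]
contact_force: [-1.0, -0.6, -0.2]
gripper_width: 0.1
grasp_force: 0.1
```

>>> {"op": "step_arm", "data": {
  "motion": [
    {"dr": [0,0,0],"slide": [0,4,3],"jaw": 0},
    {"dr": [0,0,0],"slide": [0,7,7],"jaw": 0},
    {"dr": [0,0,0],"slide": [0,10,11],"jaw": 0},
    {"dr": [0,0,0],"slide": [0,12,15],"jaw": 0},
    {"dr": [0,0,0],"slide": [0,14,19],"jaw": 0},
    {"dr": [0,0,0],"slide": [0,15,23],"jaw": 0},
    {"dr": [0,0,0],"slide": [0,16,27],"jaw": 0},
    {"dr": [0,0,0],"slide": [0,17,30],"jaw": 0}
  ]
}}

```text
clock: 15.55
position: [542.7, -6.0, 40.4]
ee_rot: [1.0, 0.023, -0.0, 0.0]
contact_force: [-0.3, -0.0, 0.1]
gripper_width: 0.2
grasp_force: 0.0
```

Next I'll press down gently, nearer the free edge.

>>> {"op": "step_arm", "data": {
  "motion": [
    {"dr": [0,0,0],"slide": [0,4,1],"jaw": 0},
    {"dr": [0,0,0],"slide": [0,6,2],"jaw": 0},
    {"dr": [0,0,0],"slide": [0,6,2.5],"jaw": 0},
    {"dr": [0,0,0],"slide": [0,6,3],"jaw": 0},
    {"dr": [0,0,0],"slide": [0,6,3],"jaw": 0},
    {"dr": [0,0,0],"slide": [0,6,3],"jaw": 0},
    {"dr": [0,0,0],"slide": [0,6,3],"jaw": 0},
    {"dr": [0,0,0],"slide": [0,6,3],"jaw": 0}
  ]
}}

```text
clock: 16.55
position: [543.0, -12.0, 37.7]
ee_rot: [1.0, 0.023, 0.0, -0.0]
contact_force: [0.3, 0.0, -0.4]
gripper_width: -0.0
grasp_force: 0.0
```

>>> {"op": "step_arm", "data": {
  "motion": [
    {"dr": [0,0,0],"slide": [0,0,0.5],"jaw": 0},
    {"dr": [0,0,0],"slide": [0,0,1],"jaw": 0},
    {"dr": [0,0,0],"slide": [0,0,1.5],"jaw": 0},
    {"dr": [0,0,0],"slide": [0,0,1.5],"jaw": 0},
    {"dr": [0,0,0],"slide": [0,0,1.5],"jaw": 0},
    {"dr": [0,0,0],"slide": [0,0,1.5],"jaw": 0},
    {"dr": [0,0,0],"slide": [0,0,1.5],"jaw": 0},
    {"dr": [0,0,0],"slide": [0,0,1.5],"jaw": 0}
  ]
}}

```text
clock: 17.55
position: [543.1, -12.0, 37.5]
ee_rot: [1.0, 0.023, 0.0, 0.0]
contact_force: [-2.7, 1.4, 9.7]
gripper_width: -0.1
grasp_force: 4.5
```

It's firm at 9.7 N with z 37.5, so the lid is down on its seat. I'll raise the arm and look.

>>> {"op": "step_arm", "data": {
  "motion": [
    {"dr": [0,0,0],"slide": [0,0,-10],"jaw": 0},
    {"dr": [0,0,0],"slide": [0,0,-40],"jaw": 0},
    {"dr": [0,0,0],"slide": [-20,0,-90],"jaw": 0},
    {"dr": [0,0,0],"slide": [-50,0,-140],"jaw": 0},
    {"dr": [0,0,0],"slide": [-80,0,-180],"jaw": 0},
    {"dr": [0,0,0],"slide": [-100,0,-190],"jaw": 0},
    {"dr": [0,0,0],"slide": [-100,0,-190],"jaw": 0},
    {"dr": [0,0,0],"slide": [-100,0,-190],"jaw": 0}
  ]
}}

```text
clock: 18.55
position: [443.3, -16.6, 225.9]
ee_rot: [1.0, 0.023, -0.0, 0.0]
contact_force: [0.0, 0.6, -0.5]
gripper_width: 0.0
grasp_force: 0.0
```

```bash
python3 - <<'E'
from h import *
s=arm.read_state(); print(s['clock'],s['position'],s['contact_force'])
b=optics.get_image('wrist')[:300]; a=optics.get_image('scene')[150:330,170:350]; a=cv2.resize(a,(280,300))
cv2.imwrite('pics/w7.png',np.hstack([b,a]))
E
```

```text
18.55 [443.34422802 -16.63253821 225.89520672] [ 0.03731978  0.58336154 -0.49724373]
```

View pics/w7.png

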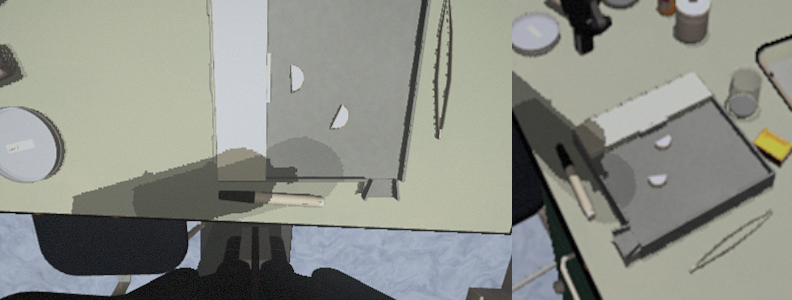

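The lid lies flat over the trough (columns 215–267), both halves are on the deck at (296,78) and (340,117), and the bystanders are where they were. I'll hand it in.

```bash
python3 -c "
from bench import arm
print(arm.job_done())"
```

```text
the job is handed in; nothing more can be done
None
```

I swept the three whole tablets into the trough, left both halves on the deck and pushed the lid fully shut, then handed the job in at about 18.6 s; the hand-in returned no verdict, but the last pictures showed the lid flat and the things round the tray undisturbed.

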